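# Wind and set the heat timer on the lap counter

## Task

Swing the smoked lid of the green lap counter right back and leave it open, then set the heat timer under it for a four-minute heat: wind the knob clockwise past the red top mark until you feel it come up firmly against its end stop, without forcing the stop, then turn it back down to the four-minute mark and let go. Do not disturb the car, the trueing drum or the gear puller.

Things in the scene. Friction and masses are not known exactly. Their poses are not given: they have to be found in the camera images.
- counter: Green plastic lap counter housing, screwed down: tub 156 (x) x 220 (y) x 40 mm high; its flat top (the deck) is 40 mm above the table. Origin: centre of the underside; x points to the far side, where the lid hinges, y to the left, z up. Two black lane counters 18 mm high stand on the deck at y = 57 to 97 mm, over 80 mm from the knob axis.
- lid_hinge (a point): Middle of the lid's hinge line, which runs parallel to the housing's y axis at x = +72, z = 40 mm of the housing. Axes as the housing's.
- lid (a joint): Smoked see-through hood lid (144 x 212 mm, 36 mm deep, about 120 g) over the deck, on two steel pins at the far edge. 0 = shut, grows as it opens, 1.75 rad = leaning back on its stop. Let go below about 1.15 rad it falls shut, beyond that it falls back open. Open, it reaches 205 mm above the table and clears a gripper turning over the knob.
- lid_tab (a point): Middle of the black thumb roll ahead of the lid's front edge: radius 9, length 16 mm, axis parallel to the hinge. Pinch its flat ends from above, fingers closing parallel to the hinge: it turns between the pads, so the tool can point down all the way. Lid shut: x -94, y 0, z 88 mm of the housing, 173 mm from the hinge line. 13 mm are free behind the roll's surface, towards the lid.
- heat_timer (a joint): Heat timer dial, rad: 0 = pointer at the green zero mark, growing clockwise seen from above; one minute = 0.698 rad (40 degrees): four minutes = 2.793, the red top mark (six minutes) = 4.189. Winding takes 0.06 to 0.09 N m, growing slowly with the angle; turning back takes 0.005 to 0.03 N m. It stays where it is left. Starts at 2.0 to 2.5.
- dial_centre (a point): Centre of the black dial face on the deck, on the vertical knob axis: x -15, y -25, z 40 mm of the housing, axes as the housing's. Minute marks are long, half minutes short, radius 36 to 48 mm; green zero mark 120 degrees anticlockwise of the housing's +x, three minutes at +x, four minutes 40 degrees clockwise of +x, red six at 120 degrees clockwise.
- timer_grip (a point): On the knob axis, 72 mm above the table: put the TCP here to hold the knob. Turns with the knob: x along the pointer, z up. Knob: black skirt of 31 mm radius, top 8.5 mm above the deck, with an upright ivory bar across it, 50 long, 14 wide, its top 70 mm above the table; a black line on half its top shows the pointer end. Hold the bar across its 14 mm.
- movement: Timer clockwork, hidden below the dial, with the end stop. Origin on the knob axis at deck height; never moves. The knob meets the stop, a stiff leaf spring, 0.1 to 0.7 rad past the red mark, elsewhere on each timer. From there the torque climbs 3 N m per rad. An extra 0.12 to 0.28 N m is firmly against the stop, held for a moment; over 0.36 N m extra bends it.
- race_car: Red racing car with chrome trim, 140 x 73 x 36 mm, on the table on one side of the housing. Origin: centre of the underside. Leave alone.
- trueing_drum: Black rubber tyre trueing drum, 48 mm diameter, in an aluminium stand 90 x 80 x 60 mm, on the table on one side of the housing. Origin: centre of the underside. Leave alone.
- gear_puller: Brass pinion gear puller, lying on the table beside the housing, 96 x 36 x 14 mm. Origin: on its underside. Leave alone.

How it is judged (in metres and radians):
On the way, in this order (a step that is already met when the one before it is completed fails the run):
1. the lid is swung back open (value of joint lid above 1.6 rad), for 0.2 s.
2. the timer is wound past the top mark and firmly up against its end stop (value of joint heat_timer above 4.19 rad and contact force between movement and anything else above 3 N), for 0.2 s.
At the end, for the whole second after the job is handed in: The lid leans back open (beyond 1.6 rad) and the timer stands still at four minutes: joint within 0.1 rad (about 9 s) of 2.793 (value of joint lid above 1.6 rad and value of joint heat_timer between 2.693 and 2.893 rad and velocity of joint heat_timer between -0.05 and 0.05 rad/s); the robot touches nothing.
It fails at once if the end stop is forced: more than 18 N on it (0.36 N m at the knob) (contact force between movement and anything else above 18 N).
It fails at once if the race car, trueing drum or gear puller is moved more than 10 mm (distance of any of race_car, trueing_drum, gear_puller from where it was at the start of the episode above 0.01 m).
It also fails if it takes over 72 s, if anything falls off the work surface, if the arm or the gripper's body presses on something with over 40 N, if the wrist force passes 120 N, or if a joint passes its speed limit or range.

## Robot

A 7-joint arm with a two-finger parallel gripper is mounted at the origin on the work surface. World frame = base frame: x ahead of the robot, y to its left, z up, the work surface at z = 0. Lengths are in mm, angles in rad, forces in N, time in s.
With the tool pointing down it reaches from about 400 to 875 mm from the base axis. Payload 4.4 kg.
Tool frame: the origin (TCP) lies between the finger pads, 19 mm behind the fingertips; this is the grasp point; z points along the fingers, y is the line along which they close (so a half turn about z gives the same grasp; the last joint's range is limited). The gripper opens to 85 mm and grips with 20 to 120 N. Pads are 22 mm wide; open, the fingers measure 114 mm over their backs; the gripper's body (76 mm by 85 mm) begins 54 mm behind the grasp point. The pads swing forward as they close: fully open they stand 13 mm farther back than shut.
Start: joints at [-0.066, 0.628, 0.038, 1.517, -0.027, 0.996, -0.02], TCP at [650.013, 0.026, 250.013] pointing down, gripper open.
Joint ranges: [-3.06, 3.06], [-0.37, 2.12], [-1.25, 1.32], [0.18, 2.47], [-1.1, 4.24], [0.23, 1.98], [-2.94, 2.94]. Speed limits (rad/s): [2.57, 2.57, 3.14, 3.14, 3.14, 3.14, 3.14].

## Interface

Orientations are given as a unit quaternion [x, y, z, w].
In Python, from bench import read_state, snapshot, close_job gives the robot as it stands.
- The arm moves only by the tool arm_command, never from a script. Its argument "series" is a list of rows, each a list of 2 entries, a list of its own where there are three numbers: the shift along the world's x, y, z as a fraction of full scale, then the turn about the world's z as a fraction of full scale. In form: [[[x, y, z], turn], ...]. A call has 1 to 8 rows; each row is the pose to reach, as a shift and turn from the pose commanded when the call began; what a row does not reach only later rows make up. Full scale, the value 1, is 0.1 m for a shift and 120 degrees for a turn. A row lasts 1/12 s, in which the tool goes at most 41.7 mm and 7.16 degrees, less where a joint would pass 70% of its speed; a pose out of reach is approached as far as the arm can. A call with a number of a shift or a turn outside -1 to 1 is refused whole. A call with a gripper value outside its range is refused whole. "jaw" is the closure, from 0 (fully open) to 1 (shut), set as the call begins (left out, the last holds). The fingers move at their own pace and stop on an object; "newtons" is the grip in N (left out, the last holds). Time passes only in rows, so rows that repeat a pose let the fingers close. It gives the time, the measured TCP pose, the force, the opening and the grip force at its end, in the units of the state.
- read_state(): the state, without advancing time (a new reading comes with each control period).
- snapshot(name): name is "scene" or "side" or "wrist"; returns a dict with "color" (420x560x3 uint8, red, green, blue), "range_z" (420x560 float32, mm along the optical axis (not along the pixel's ray), 0 where there is no reading), "fx", "fy", "cx", "cy" (pixels), "k1" (the pictures are not rectified: a ray, as slopes to the right and down, at radius r is drawn at 1 + k1 r^2 times it, then the intrinsics apply), "rvec" (rotation vector, rad) and "tvec" (3), from world to camera coordinates, as OpenCV has them; the wrist camera has in their place "mount" (4x4, takes a point from camera to tool coordinates, whose origin is the TCP and whose axes are the flange's). Camera axes: x right, y down, z forward; pixel columns grow to the right and rows downward; lengths in mm; the calibration is good to about 2 mm. A picture is of the moment at which its call begins: read the wrist's pose just before it.
- close_job(): hands the job in; it is judged then, once.
The state is a dict: "t": time; "q": joint angles; "joint_velocities": joint speeds; "tau": joint torques, N m; "tool_pos": TCP position; "eef_rot": TCP orientation; "contact_force": force on the tool from outside, world axes, zero at the start; "moment": the same for the moment, N m; "finger_gap": finger opening in mm; "gripper_force": force on a finger pad.
Only numpy, scipy, OpenCV 4.12 (cv2) and the standard library are available. Lean on these libraries where they do the work, as an engineer would, in place of code of your own. Each camera call takes 0.05 s, during which the arm holds its last target. There are 200 camera calls.

## Working session

There is one attempt and no reset: what is moved stays moved. The work goes in short steps, Python scripts to look and compute and a tool call to move; the robot and the scene stay as the last step left them, time stands still between calls to the robot, and variables do not carry over. Pictures are saved under pics/ and viewed, at most 10 in all, crops included, and the job is handed in when it is done.

Besides the shell and the picture viewer there is one more tool, called by a JSON object that holds its "fn" and its "kwargs", one argument or row to a line. arm_command: Moves the arm, as the interface text tells. Its arguments: {"type":"object","properties":{"series":{"type":"array"},"jaw":{"type":"number"},"newtons":{"type":"number"}},"required":["series"]}

```bash
ls; mkdir -p pics; python3 - <<'E'
from bench import *
import cv2,numpy as np
s=read_state();print(s)
for n in("scene","side"):
    d=snapshot(n);cv2.imwrite(f"pics/{n}0.png",d["color"][:,:,::-1]);np.savez(f"{n}0.npz",**d)
    print(n,{k:v for k,v in d.items() if k not in("color","range_z")})
E
```

```text
pics
{'t': 0.0, 'q': array([-0.06578561,  0.62933621,  0.03840432,  1.51840272, -0.02698475,
        0.99630714, -0.02000213]), 'joint_velocities': array([ 0.00036615,  0.00045736, -0.00084787,  0.00058988,  0.001047  ,
       -0.0004869 , -0.000291  ]), 'tau': array([-1.11932164e-03, -5.63405585e+01,  1.22606792e+00, -1.93450052e+01,
        1.09587883e-02,  1.05136272e-02, -8.84369996e-06]), 'tool_pos': array([6.49389027e+02, 3.65546731e-02, 2.49083701e+02]), 'eef_rot': array([ 7.07098869e-01,  7.07114030e-01, -6.90503319e-04, -6.78771560e-04]), 'contact_force': array([ 0.76533751, -0.26542444, -0.04178373]), 'moment': array([-0.00662139,  0.04674322,  0.02522333]), 'gripper_force': 0.0, 'finger_gap': 85.51007627180743}
scene {'fx': 407.45012850580065, 'fy': 407.45012850580065, 'cx': 281.3159292531105, 'cy': 205.81870056728349, 'k1': -0.08207604139041214, 'rvec': array([ 2.31435275,  1.10456951, -0.32953518]), 'tvec': array([-384.92710683, -316.36251479, 1244.28422781])}
side {'fx': 387.93676992974673, 'fy': 387.93676992974673, 'cx': 285.50262752712615, 'cy': 207.09028695120395, 'k1': -0.023152239791185875, 'rvec': array([ 2.12225425, -0.21985272,  0.13932113]), 'tvec': array([-552.0342118 ,  145.59192198,  792.89681543])}
```

View pics/scene0.png

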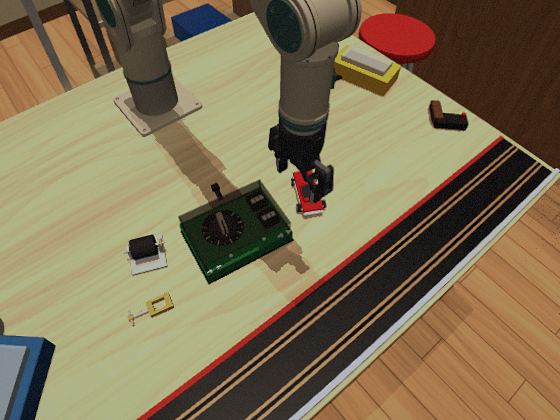

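View pics/side0.png

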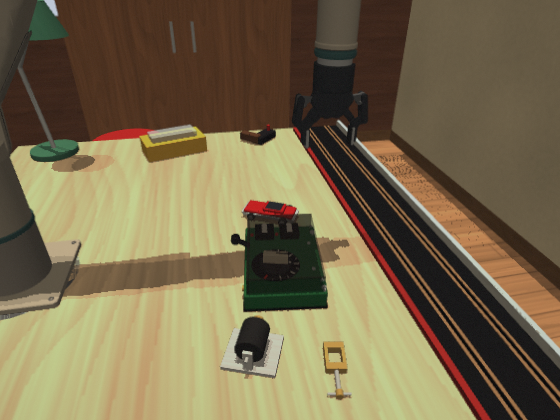

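Both views show the green housing under its smoked lid, with the tab at scene (215,188) and side (236,239). The knob is at scene (221,226) and side (276,258). The car is to the housing's left, the drum and puller to its right.

```bash
python3 - <<'E'
import cv2,numpy as np
a=cv2.imread("pics/scene0.png")[170:290,165:305];b=cv2.imread("pics/side0.png")[205:315,220:340]
a=cv2.resize(a,None,fx=3.3,fy=3.3,interpolation=cv2.INTER_CUBIC);b=cv2.resize(b,None,fx=2.8,fy=2.8,interpolation=cv2.INTER_CUBIC)
b=b[:a.shape[0]];c=np.zeros((max(len(a),len(b)),a.shape[1]+b.shape[1],3),np.uint8);c[:len(a),:a.shape[1]]=a;c[:len(b),a.shape[1]:]=b
c=np.clip(c*1.6,0,255).astype(np.uint8);cv2.imwrite("pics/crop1.png",c);print(a.shape,b.shape)
E
```

```text
(396, 462, 3) (308, 336, 3)
```

View pics/crop1.png

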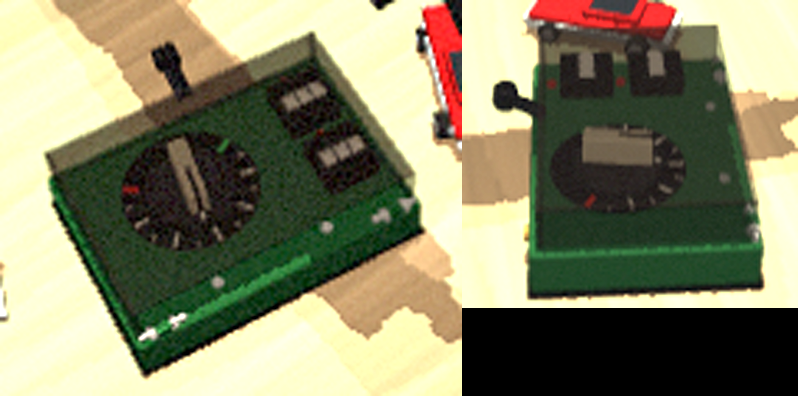

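```bash
cat >h.py <<'E'
import numpy as np,cv2
from scipy.optimize import least_squares
from scipy.spatial.transform import Rotation as R
def proj(P,d):
    c=(cv2.Rodrigues(np.array(d["rvec"],float))[0]@np.atleast_2d(P).T).T+d["tvec"]
    s=c[:,:2]/c[:,2:];s=s*(1+d["k1"]*(s**2).sum(1,keepdims=True));return s*[d["fx"],d["fy"]]+[d["cx"],d["cy"]]
def H(p,x,y,a): # housing->world
    return R.from_euler('z',a).apply(np.atleast_2d(p))+[x,y,0]
def polar(deg,r=42,z=40): return [-15+r*np.cos(np.radians(deg)),-25+r*np.sin(np.radians(deg)),z]
E
python3 - <<'E'
from h import *
S=np.load("scene0.npz");D=np.load("side0.npz")
so=[([-94,0,88],215,187.3),([78,-110,0],209.2,283.6),([78,110,0],292.3,240.3),([-78,-110,40],180.8,227.6),(polar(-120),204.7,227.6),(polar(120),232.9,214.2)]
do=[([-94,0,88],236.4,239.6),([-78,-110,0],243.6,311.4),([78,-110,0],327.1,307.9),([-78,-110,40],244.6,295.4),(polar(-120),265.4,276.8)]
def f(v): return np.concatenate([ (proj(H([o[0] for o in L],*v),d)-[o[1:] for o in L]).ravel() for L,d in((so,S),(do,D))])
r=least_squares(f,[650,0,0],loss="soft_l1",x_scale=[10,10,.1]);print(r.x);print(f(r.x).reshape(-1,2).round(1))
for p in([-94,0,88],[-15,-25,72],[72,0,40]):print(H(p,*r.x))
E
```

```text
[ 5.41046530e+02 -8.42750904e+01 -1.43697255e-01]
[[-0.1 -0.2]
 [-0.4 -0. ]
 [ 0.1  0.1]
 [-2.8 -4.4]
 [-0.3 -0.2]
 [-0.6  0. ]
 [-0.2 -1.2]
 [ 1.6 -0.4]
 [ 0.5 -0.5]
 [-0.4  0.1]
 [ 1.2 -0.3]]
[[448.01535945 -70.81398645  88.        ]]
[[ 522.62104954 -106.86937449   72.        ]]
[[612.30444774 -94.58572324  40.        ]]
```

{"fn": "arm_command", "kwargs": {
  "series": [
    [[-0.12,-0.05,0],0.05],
    [[-0.25,-0.1,0],0.1],
    [[-0.4,-0.15,-0.05],0.16],
    [[-0.55,-0.2,-0.1],0.21],
    [[-0.7,-0.25,-0.2],0.26],
    [[-0.85,-0.3,-0.25],0.31],
    [[-0.95,-0.34,-0.3],0.35],
    [[-1,-0.35,-0.3],0.39]
  ],
  "jaw": 0
}}

```text
t: 0.77
tool_pos: [547.3, -36.1, 218.7]
eef_rot: [0.367, 0.93, -0.001, -0.002]
contact_force: [-0.1, -0.4, 0.3]
finger_gap: 85.1
gripper_force: 0.0
```

{"fn": "arm_command", "kwargs": {
  "series": [
    [[-0.12,-0.05,0],0.05],
    [[-0.25,-0.1,-0.05],0.1],
    [[-0.4,-0.15,-0.1],0.15],
    [[-0.6,-0.2,-0.15],0.2],
    [[-0.8,-0.25,-0.2],0.24],
    [[-0.95,-0.32,-0.3],0.27],
    [[-1,-0.35,-0.4],0.29],
    [[-1,-0.35,-0.4],0.29]
  ]
}}

```text
t: 1.43
tool_pos: [447.0, -71.0, 178.6]
eef_rot: [0.074, 0.997, -0.0, -0.003]
contact_force: [-1.4, -0.0, -0.5]
finger_gap: 85.5
gripper_force: 0.0
```

```bash
python3 - <<'E'
from bench import *
from h import *
s=read_state();print(s["t"],s["tool_pos"],R.from_quat(s["eef_rot"]).as_matrix()[:2,1],s["q"],s["contact_force"])
d=snapshot("wrist");np.savez("w1.npz",pos=s["tool_pos"],rot=s["eef_rot"],**d)
cv2.imwrite("pics/w1.png",d["color"][:,:,::-1]);print(d["mount"])
E
```

```text
1.4333 [446.98988074 -71.01625539 178.56020815] [0.1466789  0.98918373] [ 0.34213286  0.48610113 -0.34507065  2.11283685  0.28782427  0.59184729
  1.21625023] [-1.36493625 -0.04715546 -0.49824363]
[[-4.23831751e-04 -9.49811871e-01 -3.12821404e-01  8.26514367e+01]
 [ 9.99999870e-01 -3.13419694e-04 -4.03239509e-04  1.27623581e+00]
 [ 2.84957284e-04 -3.12821534e-01  9.49811879e-01 -1.22347575e+02]
 [ 0.00000000e+00  0.00000000e+00  0.00000000e+00  1.00000000e+00]]
```

View pics/w1.png

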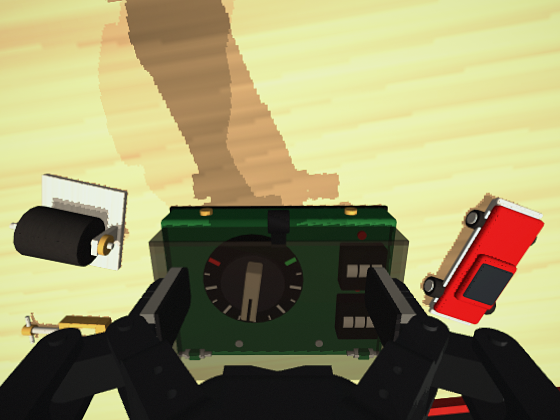

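Wrist view: roll ends at about (267,218) and (289,218), red mark (214,262), green mark (291,262). The pointer line runs down the bar from (254,285) to (249,320).

```bash
cat >>h.py <<'E'
def wproj(P,w):
    Rw=R.from_quat(w["rot"]);T=(np.atleast_2d(P)-w["pos"])@Rw.as_matrix() # to tool
    M=np.array(w["mount"]);c=(T-M[:3,3])@M[:3,:3]
    s=c[:,:2]/c[:,2:];s=s*(1+w["k1"]*(s**2).sum(1,keepdims=True));return s*[w["fx"],w["fy"]]+[w["cx"],w["cy"]]
E
python3 - <<'E'
from h import *
w=np.load("w1.npz");v=(541.05,-84.28,-.1437)
P=[[-94,-8,88],[-94,8,88],polar(-120),polar(120),[-78,-110,40],[-78,110,40],[-15,-25,70]]
print(wproj(H(P,*v),w).round(1))
c=cv2.resize(w["color"][190:360,150:420,::-1],None,fx=2.9,fy=2.9,interpolation=cv2.INTER_CUBIC);cv2.imwrite("pics/w1c.png",np.clip(c*1.7,0,255).astype(np.uint8))
E
```

```text
[[265.6 226.9]
 [287.  226.8]
 [212.7 265.4]
 [288.7 265.2]
 [156.4 224.5]
 [397.  223.8]
 [248.6 302.9]]
```

View pics/w1c.png

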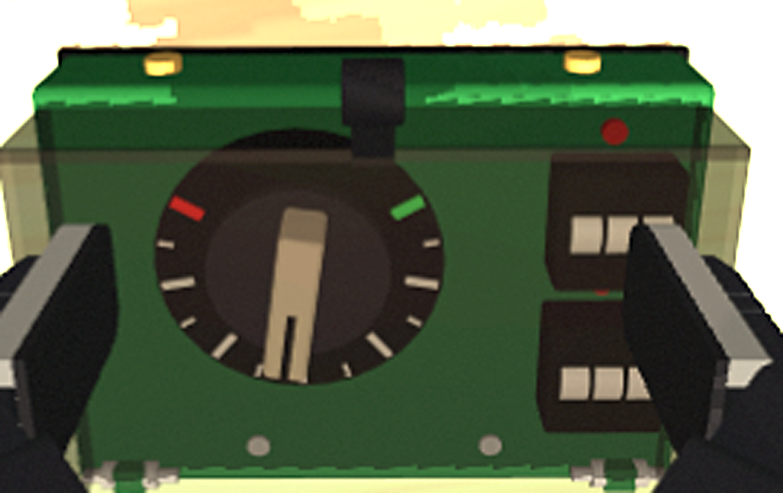

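{"fn": "arm_command", "kwargs": {
  "series": [
    [[0,0.01,-0.15],0],
    [[0,0.01,-0.3],0],
    [[0,0.01,-0.5],0],
    [[0,0.01,-0.65],0],
    [[0,0.01,-0.78],0],
    [[0,0.01,-0.85],0],
    [[0,0.01,-0.88],0],
    [[0,0.01,-0.88],0]
  ]
}}

```text
t: 2.15
tool_pos: [450.5, -68.6, 91.8]
eef_rot: [0.073, 0.997, 0.0, -0.0]
contact_force: [-0.4, -1.0, -0.9]
finger_gap: 85.2
gripper_force: 0.0
```

{"fn": "arm_command", "kwargs": {
  "series": [
    [[0,0,0],0],
    [[0,0,0],0],
    [[0,0,0],0],
    [[0,0,0],0],
    [[0,0,0],0],
    [[0,0,0],0],
    [[0,0,0],0],
    [[0,0,0],0]
  ],
  "jaw": 1,
  "newtons": 25
}}

```text
t: 2.82
tool_pos: [449.9, -70.9, 92.5]
eef_rot: [0.074, 0.997, -0.001, 0.0]
contact_force: [-1.4, -5.4, 6.0]
finger_gap: 15.4
gripper_force: 29.6
```

```bash
python3 - <<'E'
from bench import *
from h import *
s=read_state();print(s["t"],s["tool_pos"],s["contact_force"],s["finger_gap"],s["gripper_force"])
d=snapshot("wrist");a=d["color"]
b=snapshot("side")["color"][180:330,190:350]
cv2.imwrite("pics/g1.png",np.hstack([a[100:400,100:460],cv2.resize(b,(320,300))])[:,:,::-1])
E
```

```text
2.8167 [449.89981799 -70.85897845  92.47350552] [-1.39009162 -5.37513941  6.00642042] 15.377802526403578 29.624072313308716
```

View pics/g1.png

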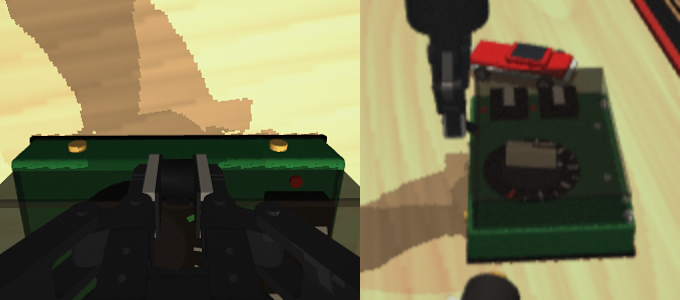

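The roll is pinched: gap 15.4 mm, roll between the pads at crop (178,180).

```bash
python3 - <<'E'
import numpy as np
t=np.radians(np.arange(0,98.1,3.5));a=t+np.arctan2(48,166);r=172.8
dx=r*(np.cos(a[0])-np.cos(a));dz=r*(np.sin(a)-np.sin(a[0]))
P=np.c_[dx*.9897,-dx*.1432,dz]/100
for k in range(0,len(t)-1,8):print((P[k+1:k+9]-P[k]).round(2).tolist())
E
```

```text
[[0.03, -0.0, 0.1], [0.07, -0.01, 0.2], [0.11, -0.02, 0.29], [0.16, -0.02, 0.39], [0.22, -0.03, 0.48], [0.28, -0.04, 0.56], [0.34, -0.05, 0.65], [0.42, -0.06, 0.72]]
[[0.07, -0.01, 0.07], [0.15, -0.02, 0.14], [0.24, -0.03, 0.21], [0.32, -0.05, 0.26], [0.41, -0.06, 0.32], [0.51, -0.07, 0.36], [0.6, -0.09, 0.41], [0.7, -0.1, 0.44]]
[[0.1, -0.01, 0.03], [0.2, -0.03, 0.05], [0.31, -0.04, 0.07], [0.41, -0.06, 0.08], [0.51, -0.07, 0.08], [0.62, -0.09, 0.08], [0.72, -0.1, 0.07], [0.83, -0.12, 0.06]]
[[0.1, -0.01, -0.02], [0.2, -0.03, -0.05], [0.3, -0.04, -0.08], [0.4, -0.06, -0.12]]
```

{"fn": "arm_command", "kwargs": {
  "series": [
    [[0.03,0,0.1],0],
    [[0.07,-0.01,0.2],0],
    [[0.11,-0.02,0.29],0],
    [[0.16,-0.02,0.39],0],
    [[0.22,-0.03,0.48],0],
    [[0.28,-0.04,0.56],0],
    [[0.34,-0.05,0.65],0],
    [[0.42,-0.06,0.72],0]
  ]
}}

```text
t: 3.58
tool_pos: [491.1, -76.8, 164.1]
eef_rot: [0.074, 0.997, -0.001, -0.001]
contact_force: [-2.1, -4.4, -2.0]
finger_gap: 15.5
gripper_force: 28.4
```

{"fn": "arm_command", "kwargs": {
  "series": [
    [[0.07,-0.01,0.07],0],
    [[0.15,-0.02,0.14],0],
    [[0.24,-0.03,0.21],0],
    [[0.32,-0.05,0.26],0],
    [[0.41,-0.06,0.32],0],
    [[0.51,-0.07,0.36],0],
    [[0.6,-0.09,0.41],0],
    [[0.7,-0.1,0.44],0]
  ]
}}

```text
t: 4.25
tool_pos: [560.5, -86.7, 207.6]
eef_rot: [0.074, 0.997, -0.001, -0.002]
contact_force: [-3.2, -3.8, 1.1]
finger_gap: 15.3
gripper_force: 28.2
```

{"fn": "arm_command", "kwargs": {
  "series": [
    [[0.1,-0.01,0.03],0],
    [[0.2,-0.03,0.05],0],
    [[0.31,-0.04,0.07],0],
    [[0.41,-0.06,0.08],0],
    [[0.51,-0.07,0.08],0],
    [[0.62,-0.09,0.08],0],
    [[0.72,-0.1,0.07],0],
    [[0.83,-0.12,0.06],0]
  ]
}}

```text
t: 4.92
tool_pos: [643.7, -98.7, 213.3]
eef_rot: [0.074, 0.997, -0.001, -0.002]
contact_force: [-0.6, -1.7, -2.7]
finger_gap: 15.4
gripper_force: 27.3
```

{"fn": "arm_command", "kwargs": {
  "series": [
    [[0.1,-0.01,-0.02],0],
    [[0.2,-0.03,-0.05],0],
    [[0.28,-0.04,-0.08],0],
    [[0.34,-0.05,-0.1],0],
    [[0.34,-0.05,-0.1],0],
    [[0.34,-0.05,-0.1],0]
  ]
}}

```text
t: 5.42
tool_pos: [678.4, -103.6, 203.5]
eef_rot: [0.074, 0.997, -0.001, -0.001]
contact_force: [-1.6, -5.3, -0.8]
finger_gap: 15.6
gripper_force: 27.6
```

{"fn": "arm_command", "kwargs": {
  "series": [
    [[0,0,0],0],
    [[0,0,0],0],
    [[0,0,0],0],
    [[0,0,0],0],
    [[0,0,0.15],0],
    [[-0.05,0,0.4],0],
    [[-0.25,0,0.7],0],
    [[-0.55,0,0.9],0]
  ],
  "jaw": 0
}}

```text
t: 6.08
tool_pos: [626.1, -100.6, 296.0]
eef_rot: [0.073, 0.997, 0.001, 0.002]
contact_force: [-0.4, -0.3, 0.9]
finger_gap: 85.4
gripper_force: 0.0
```

{"fn": "arm_command", "kwargs": {
  "series": [
    [[-0.35,0,0],0],
    [[-0.7,0,0],0],
    [[-0.9,0,0],0],
    [[-1,0,0],0],
    [[-1,0,0],0]
  ]
}}

```text
t: 6.5
tool_pos: [521.8, -101.8, 294.7]
eef_rot: [0.073, 0.997, -0.0, -0.0]
contact_force: [-1.0, 1.2, 0.6]
finger_gap: 85.4
gripper_force: 0.0
```

```bash
python3 - <<'E'
from bench import *
from h import *
s=read_state();print(s["t"],s["tool_pos"],R.from_quat(s["eef_rot"]).as_matrix()[:2,1],s["q"],s["finger_gap"])
d=snapshot("wrist");np.savez("w2.npz",pos=s["tool_pos"],rot=s["eef_rot"],**d)
S=snapshot("scene");np.savez("scene2.npz",**S);D=snapshot("side")["color"]
c=cv2.resize(d["color"][100:400,100:460],(500,416));
r=np.vstack([cv2.resize(S["color"][150:300,150:310],(280,208)),cv2.resize(D[180:330,200:360],(280,208))])
cv2.imwrite("pics/o1.png",np.clip(np.hstack([c,r[:416]])[:,:,::-1]*1.4,0,255).astype(np.uint8))
E
```

```text
6.5 [ 521.77815317 -101.77326572  294.69718465] [0.14609034 0.98927095] [ 0.4184001   0.42975555 -0.40148748  1.78137425  0.19937722  0.97116735
  1.36057772] 85.37985998029068
```

View pics/o1.png

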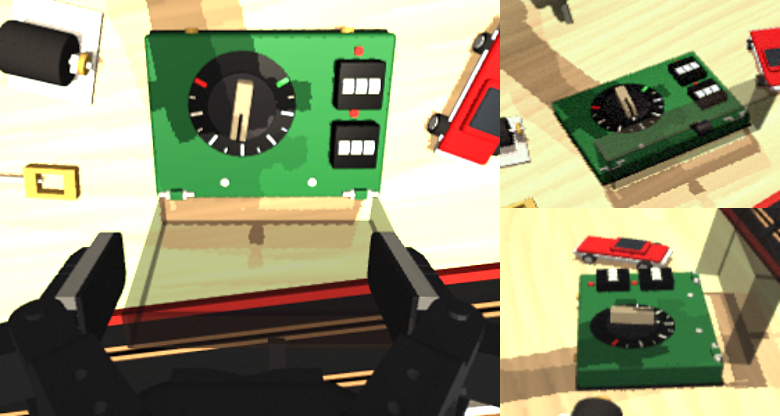

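The lid now leans back past its stop in all three views, and the dial is uncovered. The red and green marks are at (201,84) and (282,84) in the crop. The bar points slightly clockwise of 3 min.

```bash
cat >>h.py <<'E'
def unproj(px,w,z): # wrist pixel->world at height z
    u=(np.atleast_2d(px)-[w["cx"],w["cy"]])/[w["fx"],w["fy"]];s=u.copy()
    for _ in range(9): s=u/(1+w["k1"]*(s**2).sum(1,keepdims=True))
    M=np.array(w["mount"]);Rw=R.from_quat(w["rot"])
    d=Rw.apply(np.c_[s,np.ones(len(s))]@M[:3,:3].T);o=Rw.apply(M[:3,3])+w["pos"]
    return o+d*((z-o[2])/d[:,2])[:,None]
E
python3 - <<'E'
from h import *
w=np.load("w2.npz");c=w["color"].astype(int);x0,y0=230,130;p=c[130:230,230:320];r,g,b=p[...,0],p[...,1],p[...,2]
yy,xx=np.mgrid[130:230,230:320]
red=(r>90)&(g<.5*r)&(yy<190)&(xx<270);gr=(g>100)&(r<.5*g)&(np.hypot(xx-274,yy-175)<42)
def cen(m):return [xx[m].mean(),yy[m].mean(),m.sum()]
print(cen(red),cen(gr))
iv=((r>110)&(g>.75*r)&(b<.9*r)&(b>.4*r)).astype(np.uint8)
n,l,st,ce=cv2.connectedComponentsWithStats(iv);k=1+np.argmax(st[1:,4]);print(st[k],ce[k]+[230,130])
m=l==k;cnt=cv2.findContours(m.astype(np.uint8),0,2)[0][0];mr=cv2.minAreaRect(cnt);bx=cv2.boxPoints(mr)+[230,130];print(bx)
Rd=unproj([cen(red)[:2]],w,40)[0];Gr=unproj([cen(gr)[:2]],w,40)[0];print("red,green",Rd,Gr,np.hypot(*(Rd-Gr)[:2]))
yaw=np.arctan2(*(Gr-Rd)[:2])*-1;print("yaw",yaw)
mid=(Rd+Gr)/2;print("dial centre",mid+21*np.array([np.cos(yaw),np.sin(yaw),0]))
B=unproj(bx,w,70);print(B)
print("pred",wproj(H([polar(-120),polar(120),[-15,-25,70]],541.05,-84.28,-.1437),w))
cv2.imwrite("pics/k1.png",cv2.resize(w["color"][130:230,225:325,::-1],(600,600),interpolation=cv2.INTER_CUBIC))
E
```

```text
[np.float64(243.94444444444446), np.float64(159.11111111111111), np.int64(36)] [np.float64(286.5122448979592), np.float64(190.0408163265306), np.int64(490)]
[ 36  29  16  43 434] [273.80414747 178.49308756]
[[265.36923981 200.04615021]
 [270.56923676 158.44615555]
 [282.01538849 159.87693024]
 [276.81539154 201.47692871]]
red,green [ 492.41902774 -138.11698114   40.        ] [539.13367146 -91.50071875  40.        ] 65.99495327043563
yaw -0.7864522759806221
dial centre [ 530.60993098 -129.67373687   40.        ]
[[ 539.73418693 -117.7571311    70.        ]
 [ 491.95072658 -104.09511395   70.        ]
 [ 495.46150809  -91.45965364   70.        ]
 [ 543.47413129 -104.57667942   70.        ]]
pred [[243.17057094 162.68506188]
 [301.85179031 162.50290755]
 [272.24575469 184.83635574]]
```

View pics/k1.png

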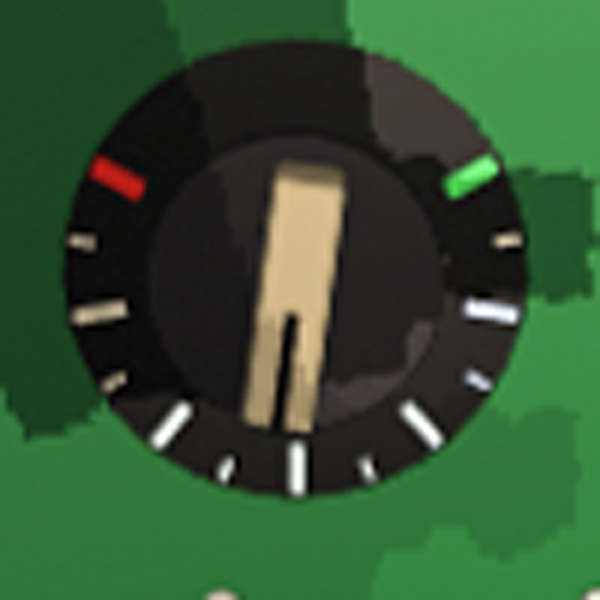

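The bar's pointer end is at crop (282,425), the red mark at (118,179) and green at (472,176). The bar points about -15.6° in world, so the dial reads about 2.22 rad.

{"fn": "arm_command", "kwargs": {
  "series": [
    [[0,-0.01,-0.15],-0.02],
    [[0,-0.02,-0.35],-0.04],
    [[-0.01,-0.03,-0.6],-0.06],
    [[-0.01,-0.04,-0.8],-0.06],
    [[-0.01,-0.04,-0.95],-0.06],
    [[-0.01,-0.04,-1],-0.06]
  ],
  "jaw": 0.35
}}

```text
t: 7.15
tool_pos: [522.8, -105.4, 191.4]
eef_rot: [0.135, 0.991, 0.0, -0.002]
contact_force: [-0.4, 0.9, -0.4]
finger_gap: 55.4
gripper_force: 0.0
```

{"fn": "arm_command", "kwargs": {
  "series": [
    [[0,0,-0.15],0],
    [[0,0,-0.3],0],
    [[0,0,-0.45],0],
    [[0,0,-0.6],0],
    [[0,0,-0.65],0],
    [[0,0,-0.7],0],
    [[0,0,-0.7],0],
    [[0,0,-0.7],0]
  ]
}}

```text
t: 7.82
tool_pos: [523.7, -105.9, 124.5]
eef_rot: [0.136, 0.991, 0.0, 0.0]
contact_force: [0.7, 0.9, -0.4]
finger_gap: 55.5
gripper_force: 0.0
```

```bash
python3 - <<'E'
from bench import *
from h import *
s=read_state();print(s["t"],s["tool_pos"],s["eef_rot"],np.degrees(np.arctan2(*R.from_quat(s["eef_rot"]).as_matrix()[:2,1][::-1])),s["finger_gap"],s["moment"])
d=snapshot("wrist");np.savez("w3.npz",pos=s["tool_pos"],rot=s["eef_rot"],**d)
cv2.imwrite("pics/k2.png",np.clip(cv2.resize(d["color"][150:400,120:440,::-1],(800,600))*1.4,0,255).astype(np.uint8))
E
```

```text
7.8167 [ 523.74067905 -105.8565901   124.48680549] [1.35612698e-01 9.90761802e-01 6.89935246e-05 4.92438209e-04] 74.41190402202474 55.50031509738377 [ 0.0097298  -0.02434646  0.03415711]
```

View pics/k2.png

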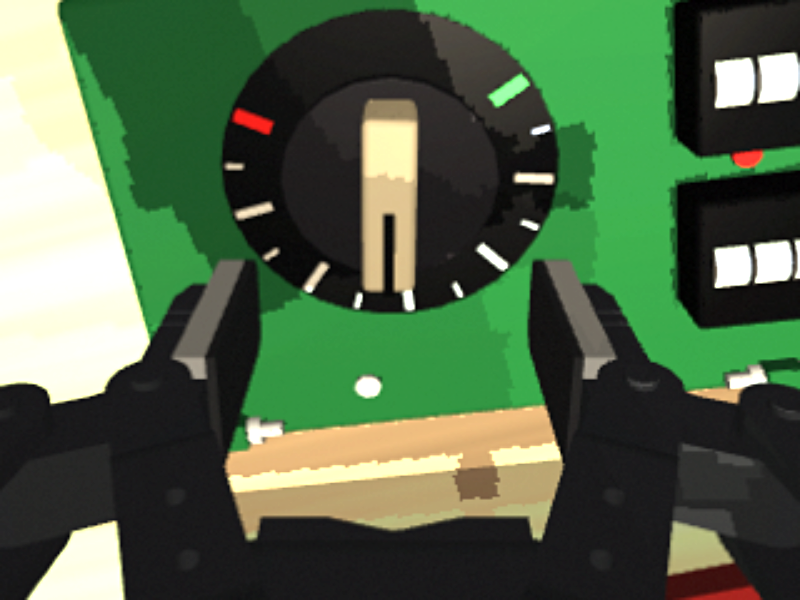

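The bar is upright in the view, centred at crop x≈390 between the pads, so the tool is aligned with it.

```bash
python3 - <<'E'
from h import *
w=np.load("w3.npz");f=lambda p:np.array(p)/2.5+[120,150]
B=unproj(f([(362,118),(417,118),(362,291),(415,291)]),w,70);print(B.round(1),B.mean(0))
m=unproj(f([(253,121),(510,90)]),w,40);yaw=-np.arctan2(*(m[1]-m[0])[:2]);print(m,yaw,m.mean(0)+21*np.array([np.cos(yaw),np.sin(yaw),0]))
d=(B[2]+B[3]-B[0]-B[1]);print(np.degrees(np.arctan2(d[1],d[0])))
E
```

```text
[[ 491.1 -103.6   70. ]
 [ 494.6  -90.8   70. ]
 [ 536.  -116.8   70. ]
 [ 539.7 -103.5   70. ]] [ 515.34559435 -103.66079811   70.        ]
[[ 491.58156646 -137.03499447   40.        ]
 [ 502.33006239  -65.13537719   40.        ]] -0.14839415491998897 [ 517.72501975 -104.19003851   40.        ]
-16.018363220429507
```

```bash
python3 - <<'E'
from h import *
w=np.load("w3.npz");Rw=R.from_quat(w["rot"])
for k in(3,5,7):
    P=[[x,y,19-k] for x in(11,-11) for y in(-27.75,27.75)]
    p=wproj(Rw.apply(P)+w["pos"],w);print(k,((p-[120,150])*2.5).round().tolist())
r=w["range_z"];S=lambda x,y:r[int(round(y/2.5+150)),int(round(x/2.5+120))]
print("tip range",[S(225,300),S(560,290),S(215,320)],"bar top",S(390,180),"deck",S(600,100))
for n,x,y in(("deck",600,100),("bar",390,160)):
    u=np.array([[x/2.5+120,y/2.5+150]]);s=(u-[w["cx"],w["cy"]])/[w["fx"],w["fy"]];z=S(x,y);M=w["mount"]
    print(n,Rw.apply((np.r_[s[0]*z,z])@M[:3,:3].T+M[:3,3])+w["pos"])
S=np.load("scene2.npz");c=S["color"].astype(int);v=[541.05,-84.28,-.1437]
print(proj(H([polar(-120),polar(120),[-15,-25,70]],*v),S))
rr=(c[...,0]>90)&(c[...,1]<.5*c[...,0]);gg=(c[...,1]>110)&(c[...,0]<.55*c[...,1])
for m,(x,y) in((rr,(205,227)),(gg,(232,214))):
    q=np.argwhere(m[y-7:y+8,x-7:x+8]);print(len(q),q.mean(0)[::-1]+[x-7,y-7])
E
```

```text
3 [[251.0, 271.0], [526.0, 271.0], [257.0, 365.0], [521.0, 365.0]]
5 [[249.0, 276.0], [528.0, 276.0], [256.0, 371.0], [522.0, 371.0]]
7 [[248.0, 281.0], [530.0, 281.0], [254.0, 377.0], [524.0, 377.0]]
tip range [np.float32(138.85403), np.float32(142.25717), np.float32(0.0)] bar top 191.10416 deck 213.6712
deck [512.02470854 -41.43354804  39.6628667 ]
bar [ 503.68252747 -100.12608415   68.53834615]
[[204.37778402 227.40328283]
 [232.29647527 214.21895928]
 [221.06879106 220.26690402]]
5 [204. 227.]
8 [232.125 213.75 ]
```

{"fn": "arm_command", "kwargs": {
  "series": [
    [[-0.01,0,-0.1],0],
    [[-0.02,0,-0.2],0],
    [[-0.03,0,-0.3],0],
    [[-0.04,0,-0.4],0],
    [[-0.04,0,-0.47],0],
    [[-0.04,0,-0.51],0],
    [[-0.04,0,-0.51],0],
    [[-0.04,0,-0.51],0]
  ]
}}

```text
t: 8.53
tool_pos: [519.0, -105.9, 72.7]
eef_rot: [0.136, 0.991, 0.0, -0.0]
contact_force: [-0.1, -0.8, 0.2]
finger_gap: 55.8
gripper_force: 0.0
```

```bash
cat > st.py <<'E'
from bench import *
from h import *
s=read_state();print(s["t"],"pos",s["tool_pos"].round(1),"ang",np.degrees(np.arctan2(*R.from_quat(s["eef_rot"]).as_matrix()[:2,1][::-1])).round(2),"F",s["contact_force"].round(1),"M",s["moment"].round(3),"gap",round(s["finger_gap"],1),round(s["gripper_force"],1),"q7",s["q"][6].round(3),"tau7",s["tau"][6].round(3))
E
python3 st.py
```

```text
8.5333 pos [ 519.  -105.9   72.7] ang 74.41 F [-0.1 -0.8  0.2] M [0.01  0.065 0.011] gap 55.8 0.0 q7 1.109 tau7 -0.006
```

{"fn": "arm_command", "kwargs": {
  "series": [
    [[0.01,0,0],0],
    [[0.01,0,0],0],
    [[0.01,0,0],0],
    [[0.01,0,0],0],
    [[0.01,0,0],0],
    [[0.01,0,0],0],
    [[0.01,0,0],0],
    [[0.01,0,0],0]
  ],
  "jaw": 1,
  "newtons": 60
}}

```text
t: 9.2
tool_pos: [520.3, -106.2, 73.6]
eef_rot: [0.136, 0.991, -0.0, 0.0]
contact_force: [-0.4, -0.6, 6.1]
finger_gap: 12.6
gripper_force: 59.7
```

```bash
python3 st.py
```

```text
9.2 pos [ 520.3 -106.2   73.6] ang 74.39 F [-0.4 -0.6  6.1] M [-0.116  0.18   0.049] gap 12.6 59.7 q7 1.11 tau7 -0.052
```

{"fn": "arm_command", "kwargs": {
  "series": [
    [[0,0,0],-0.02],
    [[0,0,0],-0.06],
    [[0,0,0],-0.1],
    [[0,0,0],-0.15],
    [[0,0,0],-0.2],
    [[0,0,0],-0.25],
    [[0,0,0],-0.29],
    [[0,0,0],-0.3]
  ]
}}

```text
t: 9.87
tool_pos: [520.5, -106.0, 73.6]
eef_rot: [0.437, 0.9, 0.0, 0.001]
contact_force: [-0.8, -0.1, 5.4]
finger_gap: 12.3
gripper_force: 59.7
```

```bash
python3 st.py
```

```text
9.8667 pos [ 520.5 -106.    73.6] ang 38.21 F [-0.8 -0.1  5.4] M [-0.064  0.168  0.024] gap 12.3 59.7 q7 0.704 tau7 -0.289
```

{"fn": "arm_command", "kwargs": {
  "series": [
    [[0,0,0],0],
    [[0,0,0],0]
  ]
}}

```text
t: 10.03
tool_pos: [520.5, -106.0, 73.6]
eef_rot: [0.435, 0.9, 0.0, 0.001]
contact_force: [-0.9, -0.0, 5.6]
finger_gap: 12.6
gripper_force: 59.7
```

```bash
cat > st2.py <<'E'
from bench import *
from h import *
M=[];T=[];F=[]
for i in range(6):
    s=read_state();M.append(s["moment"]);T.append(s["tau"][6]);F.append(s["contact_force"]);snapshot("scene")
print(s["t"],"ang",np.degrees(np.arctan2(*R.from_quat(s["eef_rot"]).as_matrix()[:2,1][::-1])).round(2),"Mz",np.array(M)[:,2].round(3),np.mean(M,0).round(3),"tau7",np.round(T,3),"F",np.mean(F,0).round(1))
E
python3 st2.py
```

```text
10.2833 ang 38.39 Mz [ 0.025  0.    -0.044 -0.006 -0.003 -0.013] [-0.006  0.127 -0.007] tau7 [0.006 0.019 0.02  0.018 0.016 0.016] F [-0.9  0.2  5.5]
```

{"fn": "arm_command", "kwargs": {
  "series": [
    [[0,0,0],-0.02],
    [[0,0,0],-0.06],
    [[0,0,0],-0.1],
    [[0,0,0],-0.15],
    [[0,0,0],-0.2],
    [[0,0,0],-0.25],
    [[0,0,0],-0.29],
    [[0,0,0],-0.3]
  ]
}}

```text
t: 11.0
tool_pos: [520.8, -105.9, 73.6]
eef_rot: [0.693, 0.721, 0.0, 0.001]
contact_force: [-1.4, 0.0, 5.0]
finger_gap: 12.7
gripper_force: 59.7
```

{"fn": "arm_command", "kwargs": {
  "series": [
    [[0,0,0],-0.02],
    [[0,0,0],-0.06],
    [[0,0,0],-0.1],
    [[0,0,0],-0.15],
    [[0,0,0],-0.2],
    [[0,0,0],-0.24],
    [[0,0,0],-0.27],
    [[0,0,0],-0.29]
  ]
}}

```text
t: 11.67
tool_pos: [521.1, -105.9, 73.6]
eef_rot: [0.877, 0.481, 0.001, 0.001]
contact_force: [1.0, -0.2, 4.3]
finger_gap: 12.2
gripper_force: 59.6
```

```bash
python3 st.py; python3 - <<'E'
from bench import *
import cv2,numpy as np
d=snapshot("wrist")["color"];s=snapshot("side")["color"][200:320,200:360]
a=cv2.resize(d[150:400,120:440],(500,390));b=cv2.resize(s,(300,225));o=np.zeros((390,800,3),np.uint8);o[:,:500]=a;o[:225,500:]=b
cv2.imwrite("pics/t1.png",np.clip(o[:,:,::-1]*1.4,0,255).astype(np.uint8))
E
python3 st2.py
```

```text
11.6667 pos [ 521.1 -105.9   73.6] ang -32.54 F [ 1.  -0.2  4.3] M [-0.038 -0.078  0.072] gap 12.2 59.6 q7 -0.069 tau7 0.113
12.0167 ang -32.38 Mz [-0.065  0.009 -0.015  0.02  -0.055  0.048] [ 0.015 -0.13  -0.01 ] tau7 [-0.18  -0.038  0.002  0.009  0.008  0.005] F [0.8 0.1 5.1]
```

View pics/t1.png

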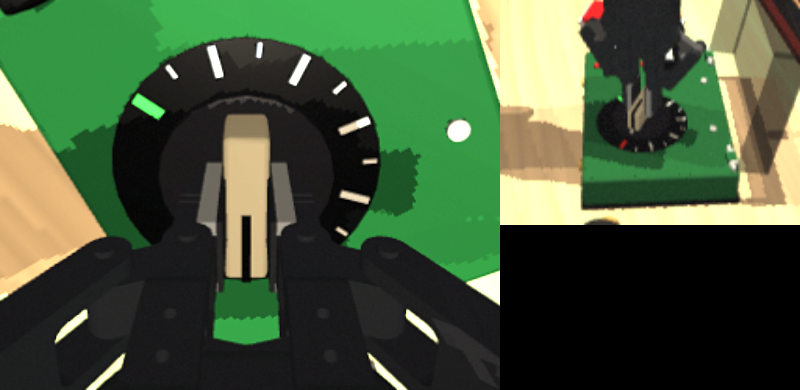

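In the picture the bar has turned with the gripper; its pointer line at crop (246,245) lies between the pads. The dial reads about 4.08 rad, so I'll go on in small steps.

{"fn": "arm_command", "kwargs": {
  "series": [
    [[0,0,0],-0.01],
    [[0,0,0],-0.02],
    [[0,0,0],-0.03],
    [[0,0,0],-0.04],
    [[0,0,0],-0.05],
    [[0,0,0],-0.06],
    [[0,0,0],-0.07],
    [[0,0,0],-0.07]
  ]
}}

```text
t: 12.73
tool_pos: [521.1, -106.0, 73.6]
eef_rot: [0.909, 0.416, 0.001, 0.001]
contact_force: [1.0, 0.6, 6.0]
finger_gap: 12.6
gripper_force: 59.7
```

```bash
python3 st2.py
```

```text
12.9833 ang -40.81 Mz [ 0.022  0.014  0.033 -0.007  0.015  0.026] [ 0.001 -0.129  0.017] tau7 [-0.103 -0.025  0.003  0.009  0.01   0.009] F [1.3 0.3 5.3]
```

{"fn": "arm_command", "kwargs": {
  "series": [
    [[0,0,0],-0.01],
    [[0,0,0],-0.02],
    [[0,0,0],-0.03],
    [[0,0,0],-0.03]
  ]
}}

```text
t: 13.37
tool_pos: [521.2, -106.0, 73.6]
eef_rot: [0.922, 0.387, 0.001, 0.001]
contact_force: [1.3, 0.9, 5.4]
finger_gap: 12.3
gripper_force: 59.7
```

```bash
python3 st2.py
```

```text
13.6167 ang -44.41 Mz [-0.029 -0.021 -0.013  0.002 -0.048  0.074] [ 0.024 -0.156 -0.006] tau7 [-0.104 -0.025  0.003  0.009  0.01   0.009] F [0.9 0.3 5.3]
```

{"fn": "arm_command", "kwargs": {
  "series": [
    [[0,0,0],-0.01],
    [[0,0,0],-0.02],
    [[0,0,0],-0.03],
    [[0,0,0],-0.03]
  ]
}}

```text
t: 14.0
tool_pos: [521.2, -106.1, 73.6]
eef_rot: [0.934, 0.358, 0.001, 0.001]
contact_force: [1.9, 0.5, 5.2]
finger_gap: 12.5
gripper_force: 59.7
```

```bash
python3 st2.py
```

```text
14.25 ang -48.01 Mz [-0.036 -0.018 -0.004  0.     0.039 -0.03 ] [ 0.017 -0.19  -0.008] tau7 [-0.105 -0.026  0.002  0.008  0.009  0.009] F [1.2 0.5 5.1]
```

{"fn": "arm_command", "kwargs": {
  "series": [
    [[0,0,0],-0.01],
    [[0,0,0],-0.02],
    [[0,0,0],-0.03],
    [[0,0,0],-0.03]
  ]
}}

```text
t: 14.63
tool_pos: [521.2, -106.1, 73.6]
eef_rot: [0.945, 0.328, 0.001, 0.001]
contact_force: [0.9, 0.0, 5.8]
finger_gap: 12.5
gripper_force: 59.7
```

```bash
python3 st2.py
```

```text
14.8833 ang -51.61 Mz [-0.005  0.017 -0.055 -0.038  0.039 -0.084] [ 0.004 -0.175 -0.021] tau7 [-0.106 -0.027  0.002  0.008  0.009  0.008] F [1.1 0.3 5.5]
```

{"fn": "arm_command", "kwargs": {
  "series": [
    [[0,0,0],-0.01],
    [[0,0,0],-0.02],
    [[0,0,0],-0.03],
    [[0,0,0],-0.03]
  ]
}}

```text
t: 15.27
tool_pos: [521.2, -106.1, 73.6]
eef_rot: [0.954, 0.298, 0.001, 0.001]
contact_force: [0.8, 0.3, 5.8]
finger_gap: 12.6
gripper_force: 59.7
```

```bash
python3 st2.py
```

```text
15.5167 ang -55.23 Mz [ 0.007 -0.023 -0.031  0.012  0.016 -0.001] [ 0.021 -0.211 -0.003] tau7 [-0.107 -0.027  0.001  0.007  0.008  0.008] F [1.2 0.2 5.5]
```

{"fn": "arm_command", "kwargs": {
  "series": [
    [[0,0,0],-0.01],
    [[0,0,0],-0.02],
    [[0,0,0],-0.03],
    [[0,0,0],-0.03]
  ]
}}

```text
t: 15.9
tool_pos: [521.2, -106.1, 73.6]
eef_rot: [0.963, 0.268, 0.001, 0.001]
contact_force: [0.7, 0.6, 4.7]
finger_gap: 12.3
gripper_force: 59.7
```

```bash
python3 st2.py
```

```text
16.15 ang -58.83 Mz [-0.069 -0.004  0.018 -0.028 -0.046 -0.019] [ 0.009 -0.189 -0.025] tau7 [-0.108 -0.028  0.     0.007  0.008  0.007] F [1.6 0.3 5.3]
```

{"fn": "arm_command", "kwargs": {
  "series": [
    [[0,0,0],-0.01],
    [[0,0,0],-0.02],
    [[0,0,0],-0.03],
    [[0,0,0],-0.03]
  ]
}}

```text
t: 16.53
tool_pos: [521.3, -106.2, 73.6]
eef_rot: [0.971, 0.238, 0.001, 0.001]
contact_force: [0.6, -0.2, 5.7]
finger_gap: 13.1
gripper_force: 59.7
```

```bash
python3 st2.py
```

```text
16.7833 ang -62.43 Mz [-0.032  0.049 -0.075 -0.038 -0.008  0.008] [ 0.011 -0.201 -0.016] tau7 [-0.11  -0.029 -0.     0.006  0.007  0.006] F [1.2 0.4 5.8]
```

{"fn": "arm_command", "kwargs": {
  "series": [
    [[0,0,0],-0.01],
    [[0,0,0],-0.02],
    [[0,0,0],-0.03],
    [[0,0,0],-0.03]
  ]
}}

```text
t: 17.17
tool_pos: [521.2, -106.2, 73.6]
eef_rot: [0.978, 0.207, 0.001, 0.001]
contact_force: [1.5, -0.5, 5.4]
finger_gap: 12.6
gripper_force: 59.7
```

```bash
python3 st2.py
```

```text
17.4167 ang -66.03 Mz [ 0.044  0.025  0.002 -0.043  0.015 -0.02 ] [-0.016 -0.232  0.004] tau7 [-0.111 -0.03  -0.001  0.006  0.007  0.006] F [ 1.  -0.1  5.4]
```

{"fn": "arm_command", "kwargs": {
  "series": [
    [[0,0,0],-0.01],
    [[0,0,0],-0.02],
    [[0,0,0],-0.03],
    [[0,0,0],-0.03]
  ]
}}

```text
t: 17.8
tool_pos: [521.3, -106.2, 73.6]
eef_rot: [0.984, 0.176, 0.001, 0.001]
contact_force: [1.1, -0.0, 5.1]
finger_gap: 12.2
gripper_force: 59.7
```

```bash
python3 st2.py
```

```text
18.05 ang -69.63 Mz [-0.017 -0.021  0.014  0.012 -0.02   0.032] [-0.042 -0.247 -0.   ] tau7 [-0.112 -0.03  -0.001  0.005  0.006  0.005] F [1.4 0.1 5.5]
```

{"fn": "arm_command", "kwargs": {
  "series": [
    [[0,0,0],-0.01],
    [[0,0,0],-0.02],
    [[0,0,0],-0.03],
    [[0,0,0],-0.03]
  ]
}}

```text
t: 18.43
tool_pos: [521.3, -106.2, 73.6]
eef_rot: [0.989, 0.145, 0.001, 0.001]
contact_force: [1.9, -0.2, 5.0]
finger_gap: 12.4
gripper_force: 59.7
```

```bash
python3 st2.py
```

```text
18.6833 ang -73.23 Mz [-0.012  0.056  0.051  0.052  0.059  0.025] [-0.051 -0.251  0.038] tau7 [-0.159 -0.073 -0.043 -0.037 -0.036 -0.037] F [ 1.3 -0.4  5.5]
```

The stop has been met: tau7 shifts by about 0.045 N m. Pressing about 2.4° more.

{"fn": "arm_command", "kwargs": {
  "series": [
    [[0,0,0],-0.007],
    [[0,0,0],-0.014],
    [[0,0,0],-0.02],
    [[0,0,0],-0.02],
    [[0,0,0],-0.02],
    [[0,0,0],-0.02]
  ]
}}

```text
t: 19.23
tool_pos: [521.3, -106.3, 73.6]
eef_rot: [0.992, 0.125, 0.001, 0.001]
contact_force: [1.1, -0.6, 5.2]
finger_gap: 12.4
gripper_force: 59.7
```

```bash
python3 st2.py
```

```text
19.4833 ang -75.61 Mz [0.122 0.104 0.09  0.102 0.104 0.078] [-0.08  -0.236  0.1  ] tau7 [-0.103 -0.103 -0.103 -0.104 -0.104 -0.104] F [ 1.3 -0.2  5.4]
```

{"fn": "arm_command", "kwargs": {
  "series": [
    [[0,0,0],-0.005],
    [[0,0,0],-0.01],
    [[0,0,0],-0.01],
    [[0,0,0],-0.01],
    [[0,0,0],-0.01],
    [[0,0,0],-0.01]
  ]
}}

```text
t: 20.03
tool_pos: [521.3, -106.3, 73.6]
eef_rot: [0.993, 0.115, 0.001, 0.001]
contact_force: [1.3, -0.8, 5.1]
finger_gap: 12.4
gripper_force: 59.7
```

```bash
python3 st2.py
```

```text
20.2833 ang -76.8 Mz [0.098 0.152 0.181 0.089 0.142 0.177] [-0.096 -0.244  0.14 ] tau7 [-0.145 -0.145 -0.145 -0.145 -0.145 -0.145] F [ 1.2 -0.6  5.5]
```

{"fn": "arm_command", "kwargs": {
  "series": [
    [[0,0,0],-0.005],
    [[0,0,0],-0.007],
    [[0,0,0],-0.007],
    [[0,0,0],-0.007],
    [[0,0,0],-0.007],
    [[0,0,0],-0.007]
  ]
}}

```text
t: 20.83
tool_pos: [521.3, -106.3, 73.6]
eef_rot: [0.994, 0.108, 0.001, 0.001]
contact_force: [1.5, -0.4, 6.3]
finger_gap: 12.6
gripper_force: 59.7
```

```bash
python3 st2.py
```

```text
21.0833 ang -77.63 Mz [0.175 0.172 0.182 0.207 0.213 0.216] [-0.095 -0.249  0.194] tau7 [-0.192 -0.193 -0.193 -0.193 -0.193 -0.193] F [ 1.1 -0.3  5.6]
```

Firm against the stop at about 0.19 N m, held. Turning back to four minutes, tool angle 41.6°.

{"fn": "arm_command", "kwargs": {
  "series": [
    [[0,0,0],0.02],
    [[0,0,0],0.05],
    [[0,0,0],0.1],
    [[0,0,0],0.15],
    [[0,0,0],0.2],
    [[0,0,0],0.25],
    [[0,0,0],0.3],
    [[0,0,0],0.34]
  ]
}}

```text
t: 21.8
tool_pos: [521.1, -106.0, 73.6]
eef_rot: [0.893, 0.449, 0.001, 0.001]
contact_force: [0.5, 0.3, 5.7]
finger_gap: 12.5
gripper_force: 59.7
```

{"fn": "arm_command", "kwargs": {
  "series": [
    [[0,0,0],0.04],
    [[0,0,0],0.08],
    [[0,0,0],0.12],
    [[0,0,0],0.17],
    [[0,0,0],0.22],
    [[0,0,0],0.27],
    [[0,0,0],0.31],
    [[0,0,0],0.34]
  ]
}}

```text
t: 22.47
tool_pos: [520.7, -105.9, 73.6]
eef_rot: [0.681, 0.732, 0.001, 0.001]
contact_force: [0.3, 0.3, 6.5]
finger_gap: 12.2
gripper_force: 59.8
```

{"fn": "arm_command", "kwargs": {
  "series": [
    [[0,0,0],0.04],
    [[0,0,0],0.08],
    [[0,0,0],0.13],
    [[0,0,0],0.18],
    [[0,0,0],0.23],
    [[0,0,0],0.27],
    [[0,0,0],0.3],
    [[0,0,0],0.31]
  ]
}}

```text
t: 23.13
tool_pos: [520.5, -106.0, 73.6]
eef_rot: [0.412, 0.911, 0.0, 0.001]
contact_force: [-0.9, 0.3, 7.5]
finger_gap: 12.6
gripper_force: 59.9
```

```bash
python3 st2.py; python3 st.py
```

```text
23.3833 ang 41.14 Mz [-0.027  0.03   0.045  0.105  0.078  0.092] [0.014 0.086 0.054] tau7 [ 0.12   0.046  0.034 -0.042 -0.062 -0.065] F [-0.7  0.3  7.2]
23.4333 pos [ 520.5 -106.    73.6] ang 41.13 F [-1.1 -0.2  7.4] M [0.032 0.039 0.076] gap 12.7 59.9 q7 0.738 tau7 -0.064
```

{"fn": "arm_command", "kwargs": {
  "series": [
    [[0,0,0],0.004],
    [[0,0,0],0.004]
  ]
}}

```text
t: 23.6
tool_pos: [520.5, -106.0, 73.6]
eef_rot: [0.41, 0.912, 0.0, 0.001]
contact_force: [-2.1, -0.8, 7.0]
finger_gap: 12.6
gripper_force: 59.9
```

{"fn": "arm_command", "kwargs": {
  "series": [
    [[0,0,0],0],
    [[0,0,0],0],
    [[0,0,0],0],
    [[0,0,0],0],
    [[0,0,0.1],0],
    [[0,0,0.3],0],
    [[0,0,0.6],0],
    [[0,0,0.9],0]
  ],
  "jaw": 0.35
}}

```text
t: 24.27
tool_pos: [519.2, -105.8, 164.0]
eef_rot: [0.41, 0.912, -0.0, -0.001]
contact_force: [0.5, 0.1, -0.5]
finger_gap: 55.3
gripper_force: 0.0
```

{"fn": "arm_command", "kwargs": {
  "series": [
    [[0,0,0.2],0],
    [[-0.1,0,0.5],0],
    [[-0.2,0,0.8],0],
    [[-0.2,0,0.9],0],
    [[-0.2,0,0.9],0],
    [[-0.2,0,0.9],0]
  ]
}}

```text
t: 24.77
tool_pos: [500.3, -106.0, 253.3]
eef_rot: [0.41, 0.912, 0.0, 0.001]
contact_force: [-0.6, -0.7, -1.0]
finger_gap: 55.5
gripper_force: 0.0
```

```bash
python3 st.py; python3 - <<'E'
from bench import *
from h import *
s=read_state();w=snapshot("wrist");w.update(pos=s["tool_pos"],rot=s["eef_rot"]);np.savez("w4.npz",**w)
c=w["color"].astype(int);r,g,b=c[...,0],c[...,1],c[...,2];yy,xx=np.mgrid[:420,:560]
pr=wproj(H([polar(-120),polar(120),[-15,-25,70]],539,-83,-.146),w);print(pr)
near=lambda p,R_:np.hypot(xx-p[0],yy-p[1])<R_
red=(r>90)&(g<.5*r)&near(pr[0],12)
iv=((r>90)&(g>.75*r)&(g<.97*r)&(b<.9*r)&(b>.4*r)&near(pr[2],32)).astype(np.uint8)
n,l,st,ce=cv2.connectedComponentsWithStats(iv);k=1+np.argmax(st[1:,4])
pts=np.argwhere(l==k)[:,::-1].astype(np.float32);mr=cv2.minAreaRect(pts);bx=cv2.boxPoints(mr);B=unproj(bx,w,70)
e=[B[1]-B[0],B[2]-B[1]];e.sort(key=np.linalg.norm);print(st[k],[np.linalg.norm(v) for v in e],"bar deg",np.degrees(np.arctan2(e[1][1],e[1][0])))
print("red px",red.sum(),np.argwhere(red).mean(0)[::-1])
D=snapshot("side")["color"];cv2.imwrite("pics/f1.png",np.clip(np.hstack([cv2.resize(w["color"][int(pr[2,1])-50:int(pr[2,1])+50,int(pr[2,0])-50:int(pr[2,0])+50],(480,480),interpolation=cv2.INTER_CUBIC),cv2.resize(D[180:330,240:340],(320,480))])[:,:,::-1]*1.4,0,255).astype(np.uint8))
E
```

```text
24.7667 pos [ 500.3 -106.   253.3] ang 41.63 F [-0.6 -0.7 -1. ] M [0.012 0.072 0.03 ] gap 55.5 0.0 q7 0.8 tau7 0.007
[[255.24117062 202.93636419]
 [304.75527575 162.4162275 ]
 [292.46502878 204.71063205]]
[285 176  14  49 509] [np.float64(13.249918290997503), np.float64(52.3945250284779)] bar deg -47.164761063285596
red px 38 [254.5        201.28947368]
```

```bash
ls pics
```

```text
crop1.png
f1.png
g1.png
k1.png
k2.png
o1.png
scene0.png
side0.png
t1.png
w1.png
w1c.png
```

The bar measures -47.2° (target -48.35°, tolerance ±5.7°), and the gripper is well clear.

```bash
python3 -c "
from bench import *
print(close_job())"
```

```text
the job is handed in; nothing more can be done
None
```

I handed the job in at about 25 s with the lid left leaning back open. The timer was wound firmly to its stop (about 0.19 N m at the wrist) and set back to about four minutes. `close_job()` gave no verdict, and I didn't check at the end that the lid was still open or that the car, drum and puller hadn't moved.

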